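Turn a praline tray over and load it into the showcase

TASK

The white praline tray was left face down on the low ledge beside the showcase. Tip it over onto the raised loading deck so that its compartments face up and let it lie flat there, then slide it along the deck into the empty bay under the glass until it is fully home against the back stop. Leave the other things on the counter where they are.

Things in the scene. Friction and masses are not known exactly. Their poses are not given: they have to be found in the camera images.
- tray: Flat white tray, 120 (its x) x 100 (y) x 14 mm (z), 0.14 to 0.28 kg, origin at its centre. Its -z face has twelve open compartments 8 mm deep; its +z face is plain. At the start it lies compartments DOWN on the station's ledge, x roughly along station x, +y long edge 1 to 7 mm from the step; the -y long edge overhangs the ledge by about 32 mm, free space below. Too wide to grip across.
- station: Fixed dark wood loading stand with low glass-topped showcase, turned by up to 0.45 rad. Origin on the table under the step; +x runs into the bay (away from the robot), +y from ledge to deck, z up. All further sizes are in its frame, mm. LEDGE: top z=65, x -90..90, y -72..0, open below its outer side. At y=0 an 8 mm step rises to the DECK: top z=73, x -90..215, y 0..125.
- step (a point): Foot of the step, station frame (0, 0, 65) mm, axes as the station's. Lifted by its overhanging edge, the tray pivots with the other long edge against this step; past upright it falls over onto the deck and then overlaps the ledge by about 8 mm.
- rail (a point): Point on the inner face of the guide rail at deck height: station frame (0, 125, 73) mm, axes as the station's. The rail runs along the deck's far side at y=125, from x=-90 to 225, its top at z=93. A tray lying flat against it is in line with the bay.
- mouth (a point): Middle of the mouth of the empty bay on the deck: station frame (105, 73.5, 73) mm. The bay lies between the rail (y=125) and a cheek wall with its face at y=22: 103 mm wide for the 100 mm tray. Flared lead-in on the cheek from x=93. A clear top covers the bay from x=115 on, underside z=93, upper face z=98. Beside it (x 115..225, y -115..10, up to z=98) is a closed bay with chocolates.
- home (a point): Tray's centre when fully home, touching the back stop (face at x=215), midway between rail and cheek: station frame (155, 73.5, 80) mm; axes as the station's. The tray's rear end is then at x=95, in front of the clear top, so it can be pushed all the way by that end.
- jar: Bystander, to be left alone: amber glass storage jar with steel lid, 90 mm across, 130 tall. Origin at the centre of its underside, z up.
- gift_box: Bystander, to be left alone: gift box 110 x 75 x 50 mm with a brass-coloured band. Origin at the centre of its underside, z up.
- tall_box: Bystander, to be left alone: gift box 70 x 70 x 85 mm. Origin at the centre of its underside, z up.
- cup_stack: Bystander, to be left alone: stack of paper cups, 68 mm across at the top, 100 tall. Origin at the centre of its underside, z up.
- spatula: Bystander, to be left alone: steel spatula, 200 mm long, lying flat . Origin at the centre of its underside, z up.
- tin: Bystander, to be left alone: round tin, 76 mm across, 90 tall. Origin at the centre of its underside, z up.
- bowl: Bystander, to be left alone: white bowl, 110 mm across, 50 tall. Origin at the centre of its underside, z up.
Not all that is in view belongs to the job. What is meant by the tray is not black, and is the smaller of those in its own colour.

How it is judged:
By the outcome, as a careful person would: the job done as asked, in the order asked, and still so for the second after the job is handed in, with the robot touching nothing.
It also fails if it takes over 64 s, if anything falls off the work surface, if the arm or the gripper's body presses on something with over 40 N, if the wrist force passes 120 N, or if a joint passes its speed limit or range.

ROBOT

A 6-joint arm with a two-finger parallel gripper is mounted at the origin on the work surface. World frame = base frame: x ahead of the robot, y to its left, z up, the work surface at z = 0. Lengths are in m, angles in rad, forces in N, time in s.
With the tool pointing down it reaches from about 0.325 to 0.925 m from the base axis. Payload 3.1 kg.
Tool frame: the origin (TCP) lies midway between the tips of the shut fingers; the grasp point (between the pads) lies env.grasp_offset behind it (env.grasp_offset is the distance from the TCP to the grasp point, in m); z points along the fingers, y is the line along which they close (so a half turn about z gives the same grasp; the last joint's range is limited). The gripper opens to 85 mm and grips with 20 to 120 N. Pads are 22 mm wide; open, the fingers measure 114 mm over their backs; the gripper's body (76 mm by 85 mm) begins 54 mm behind the grasp point. The pads swing forward as they close: fully open they stand 13 mm farther back than shut.
Start: joints at [-1.215, 0.217, 1.613, -0, 1.311, -0.112], TCP at [0.282, -0.558, 0.231] pointing down, gripper open.
Joint ranges: [-2.75, 2.75], [-0.78, 2.1], [0.31, 2.55], [-1.13, 4.27], [0.13, 2.63], [-2.58, 2.58]. Speed limits (rad/s): [2.79, 2.79, 3.14, 3.14, 3.14, 3.14].

INTERFACE

Orientations are given as a unit quaternion [w, x, y, z].
In Python, from workcell import env, viewer, hand_in gives the robot as it stands.
- The arm moves only by the tool arm_command, never from a script. Its arguments are lists of equal length, an entry for each row: "linear": the shift along the tool's x, y, z in mm, a list of three; "rotation": the turn, a rotation vector about the tool's x, y, z in rad, a list of three. In form: {"linear": [[x, y, z], ...], "rotation": [[rx, ry, rz], ...]}. A call has 1 to 8 rows; each row is the pose to reach, as a shift and turn from the pose commanded when the call began, along the tool's axes at that moment; what a row does not reach only later rows make up. A row lasts 1/12 s, in which the tool goes at most 41.7 mm and 7.16 degrees, less where a joint would pass 70% of its speed; a pose out of reach is approached as far as the arm can. A call with a gripper value outside its range is refused whole. "claw" is the finger opening in mm, from 0 to 85.4, set as the call begins (left out, the last holds). The fingers move at their own pace and stop on an object; the grip force is fixed at half the most. Time passes only in rows, so rows that repeat a pose let the fingers close. It gives the time, the measured TCP pose, the force, the opening and the grip force at its end, in the units of the state.
- env.state(): the state, without advancing time (a new reading comes with each control period).
- viewer.capture(name): name is "scene" or "top" or "wrist"; returns the picture (400x640x3 uint8, red, green, blue); there is no depth.
- viewer.get_calibration(name): a dict with "intrinsics" (3x3 intrinsics, pixels), "pose" (4x4, takes a point from camera to world coordinates). Camera axes: x right, y up, looking along -z (the intrinsics and any distortion apply to the point x, -y, -z); pixel columns grow to the right and rows downward; lengths in m; the calibration is good to about 2 mm. A picture is of the moment at which its call begins: read the wrist's pose just before it. get_calibration takes no time and is no camera call; for the wrist camera it gives the pose at the moment of the call.
- hand_in(): hands the job in; it is judged then, once.
The state is a dict: "time": time; "q": joint angles; "qd": joint speeds; "joint_efforts": joint torques, N m; "ee_pos": TCP position; "tool_rot": TCP orientation; "contact_force": force on the tool from outside, world axes, zero at the start; "ft_torque": the same for the moment, N m; "gripper_width": finger opening in m; "grasp_force": force on a finger pad.
Only numpy, scipy, OpenCV 4.12 (cv2) and the standard library are available. Lean on these libraries where they do the work, as an engineer would, in place of code of your own. Each camera call takes 0.05 s, during which the arm holds its last target. There are 200 camera calls.

## Working session

There is one attempt and no reset: what is moved stays moved. The work goes in short steps, Python scripts to look and compute and a tool call to move; the robot and the scene stay as the last step left them, time stands still between calls to the robot, and variables do not carry over. Pictures are saved under pics/ and viewed, at most 10 in all, crops included, and the job is handed in when it is done.

Besides the shell and the picture viewer there is one more tool, called by a JSON object that holds its "api" and its "payload". arm_command: Moves the arm, as the interface text tells. Its arguments: {"type":"object","properties":{"linear":{"type":"array"},"rotation":{"type":"array"},"claw":{"type":"number"}},"required":["linear","rotation"]}

```bash
mkdir -p pics; ls
python3 - <<'E'
from workcell import env, viewer
import cv2, numpy as np
for n in ["scene","top"]:
    im=viewer.capture(n); cv2.imwrite(f"pics/{n}0.png",im[:,:,::-1])
    c=viewer.get_calibration(n); print(n,np.round(c["intrinsics"],1).tolist(),np.round(c["pose"],3).tolist(),[k for k in c])
s=env.state(); print(s["time"],s["ee_pos"],s["tool_rot"],env.grasp_offset,s["contact_force"])
E
```

```text
pics
scene [[448.9, 0.0, 323.2], [0.0, 448.9, 198.8], [0.0, 0.0, 1.0]] [[-0.642, -0.576, 0.506, 1.205], [0.766, -0.486, 0.42, 0.544], [0.004, 0.657, 0.754, 1.1], [0.0, 0.0, 0.0, 1.0]] ['intrinsics', 'pose']
top [[399.9, 0.0, 315.3], [0.0, 399.9, 197.1], [0.0, 0.0, 1.0]] [[-0.017, 0.981, -0.192, 0.266], [-1.0, -0.02, -0.013, -0.013], [-0.017, 0.191, 0.981, 1.545], [0.0, 0.0, 0.0, 1.0]] ['intrinsics', 'pose']
0.1 [ 0.28157577 -0.55714094  0.23006831] [-1.10574165e-03  9.72772010e-01  2.31761460e-01 -1.41919522e-04] 0.0187 [-0.09303461 -0.20901939 -0.07556559]
```

View pics/scene0.png

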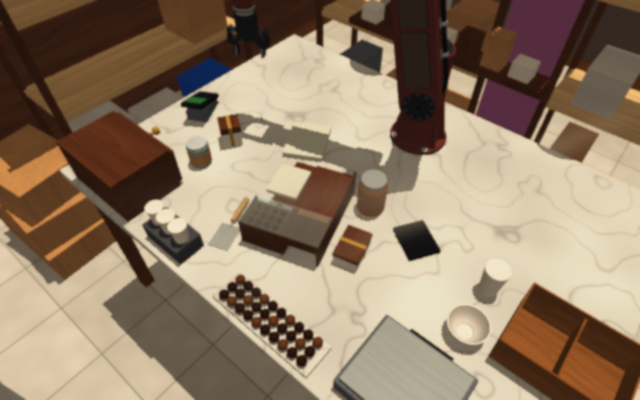

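View pics/top0.png

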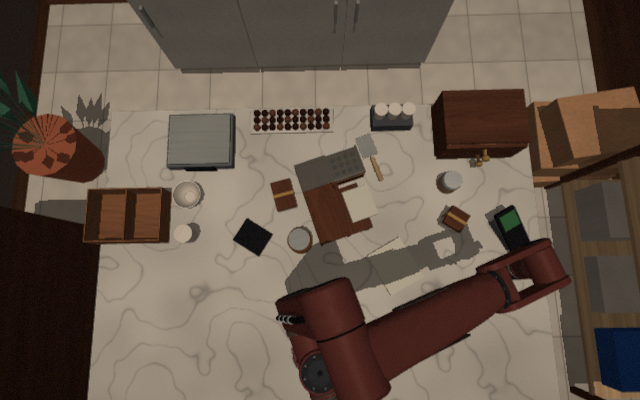

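The station is near top-view pixel (340,195), with the white tray on its right (robot -y side) at about (357,200). The jar is at (300,240) and a small box at (285,195). I'll enlarge both views.

Run:
```python
import cv2
a=cv2.imread("pics/top0.png")[135:255,280:400]; b=cv2.imread("pics/scene0.png")[150:270,230:365]
a=cv2.resize(a,(600,600),interpolation=cv2.INTER_CUBIC)
cv2.imwrite("pics/ctop.png",cv2.convertScaleAbs(a,alpha=1.5))
b=cv2.resize(b,(675,600),interpolation=cv2.INTER_CUBIC)
cv2.imwrite("pics/cscene.png",cv2.convertScaleAbs(b,alpha=1.3))
```

```text
(no output)
```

View pics/ctop.png

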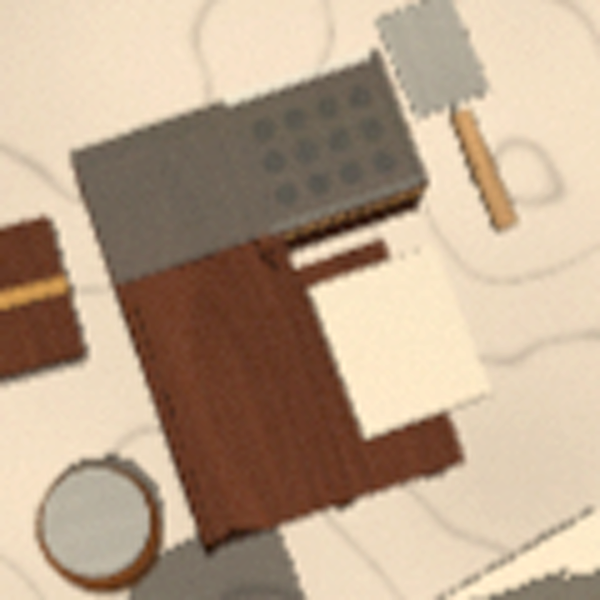

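View pics/cscene.png

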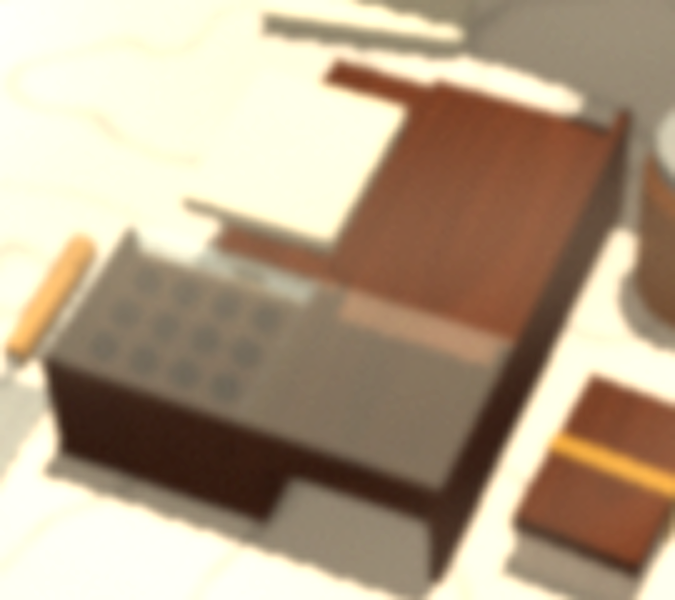

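The top crop shows the glass roof corners at (72,152), (378,52), (425,183) and (118,283). The ledge corners are (465,462) and (387,248), and the tray corners are (308,285), (443,243), (490,393) and (367,438). I'll fit the poses from these.

```bash
cat > h.py <<'E'
import numpy as np
from scipy.optimize import least_squares
from scipy.spatial.transform import Rotation as R
from workcell import env, viewer
def proj(c,P):
    M=np.linalg.inv(c["pose"]); p=np.c_[P,np.ones(len(P))]@M.T
    K=c["intrinsics"]; q=np.c_[p[:,0],-p[:,1],-p[:,2]]@np.array(K).T
    return q[:,:2]/q[:,2:]
def ray(c,uv,z):
    K=np.array(c["intrinsics"]);T=np.array(c["pose"])
    d=np.linalg.inv(K)@[uv[0],uv[1],1]; d=T[:3,:3]@[d[0],-d[1],-d[2]]; o=T[:3,3]
    return o+d*(z-o[2])/d[2]
def S(p,P):
    P=np.array(P,float); c,s=np.cos(p[2]),np.sin(p[2])
    return np.c_[p[0]+c*P[:,0]-s*P[:,1],p[1]+s*P[:,0]+c*P[:,1],P[:,2]]
E
cat > fit.py <<'E'
from h import *
ct,cs=[viewer.get_calibration(n) for n in("top","scene")]
A=lambda u,o:np.array(u)/5-.4+np.array(o)
top=A([(378,52),(425,183),(465,462),(387,248),(345,503)],(280,135))
tp=np.array([(225,-115,98),(115,-115,98),(-90,-72,65),(90,-72,65),(-90,0,73)])/1e3
sc=A([(45,357),(130,235)],(230,150)); sp=tp[:2]
f=lambda p:np.r_[(proj(ct,S(p,tp))-top).ravel(),(proj(cs,S(p,sp))-sc).ravel()]
r=least_squares(f,[.5,0,0],loss="soft_l1");print("station",r.x);print(np.round(f(r.x),1))
st=r.x
tt=A([(308,285),(443,243),(490,393),(367,438)],(280,135))
W=np.array([ray(ct,u,.079) for u in tt]); c,s=np.cos(st[2]),np.sin(st[2])
L=(W-[st[0],st[1],0])[:,:2]@np.array([[c,-s],[s,c]]); print(np.round(W,4),np.round(L*1e3,1))
ts=A([(410,105),(330,245)],(230,150))
W=np.array([ray(cs,u,.079) for u in ts]); print(np.round((W-[st[0],st[1],0])[:,:2]@np.array([[c,-s],[s,c]])*1e3,1))
for n,u in(("railfar",(72,152)),("glassnear",(118,283)),("railnear",(208,548))):
    w=ray(ct,A([u],(280,135))[0],.098 if n!="railnear" else .093); print(n,np.round(((w-[st[0],st[1],0])[:2])@np.array([[c,-s],[s,c]])*1e3,1))
E
python3 fit.py
```

```text
station [ 0.49937909 -0.10531242  0.3097537 ]
[-0.4 -0.7  0.2 -0.2 -0.6  0.6 -1.5 -1.4  5.3 -1.6 -0.  -1.1  1.1 -3.4]
[[ 0.5713 -0.0905  0.079 ]
 [ 0.6014 -0.1927  0.079 ]
 [ 0.4869 -0.2225  0.079 ]
 [ 0.4552 -0.1306  0.079 ]] [[  73.    -7.8]
 [  70.5 -114.3]
 [ -47.6 -107.9]
 [ -49.7  -10.6]]
[[-52.2  -8.4]
 [ 75.2  -6.3]]
railfar [223.  127.7]
glassnear [116.5 126.7]
railnear [-89.4 126.8]
```

```bash
cat >> h.py <<'E'
def rt(q): return R.from_quat([q[1],q[2],q[3],q[0]])
def go(st,p,tilt,rz=0):
    """TCP at station p (mm), tool x=station x, tool z tilted from down toward station +y by tilt rad -> tool-axis shift mm, rotvec"""
    s=env.state(); r0=rt(s["tool_rot"]); p0=np.array(s["ee_pos"])
    rs=R.from_euler("z",st[2]); r1=rs*R.from_euler("x",tilt+np.pi)*R.from_euler("z",rz)
    w=S(st,[np.array(p)/1e3])[0]
    return np.round(r0.inv().apply(w-p0)*1e3,1), np.round((r0.inv()*r1).as_rotvec(),3)
def where(st):
    s=env.state(); r=R.from_euler("z",-st[2]); p=r.apply(np.array(s["ee_pos"])-[st[0],st[1],0])*1e3
    e=r*rt(s["tool_rot"])
    return np.round(p,1), "z",np.round(e.apply([0,0,1]),3),"x",np.round(e.apply([1,0,0]),3),"F",np.round(r.apply(s["contact_force"]),1),"q",np.round(s["q"],2),"w",round(s["gripper_width"]*1e3,1),"t",round(s["time"],2)
E
python3 - <<'E'
from h import *
st=[.4994,-.1053,.3098]
c=viewer.get_calibration("wrist"); s=env.state(); T=np.array(c["pose"])
print(np.round(rt(s["tool_rot"]).inv().apply(T[:3,3]-s["ee_pos"]),3)); print(np.round(rt(s["tool_rot"]).inv().as_matrix()@T[:3,:3],3)); print(c["intrinsics"])
print(where(st)); print(go(st,(-30,-70,330),0))
E
```

```text
[ 0.067 -0.    -0.143]
[[ 0.001  0.965  0.263]
 [ 1.    -0.001 -0.   ]
 [-0.     0.263 -0.965]]
[[343.72147242   0.         318.2415946 ]
 [  0.         343.72147242 196.7031759 ]
 [  0.           0.           1.        ]]
(array([-345.2, -363.9,  230.1]), 'z', array([-0.   ,  0.002, -1.   ]), 'x', array([0.988, 0.157, 0.   ]), 'F', array([-0.2, -0.2, -0.1]), 'q', array([-1.22,  0.22,  1.61, -0.  ,  1.31, -0.11]), 'w', 85.3, 't', 0.1)
(array([ 357.5, -240.9,  -99.3]), array([-0.002, -0.   ,  0.158]))
```

{"api": "arm_command", "payload": {"linear": [[45, -30, -12], [90, -60, -25], [135, -92, -37], [180, -123, -50], [225, -154, -50], [270, -190, -50], [315, -225, -50], [370, -275, -50]], "rotation": [[0, 0, 0.02], [0, 0, 0.04], [0, 0, 0.06], [0, 0, 0.08], [0, 0, 0.1], [0, 0, 0.12], [0, 0, 0.14], [0, 0, 0.158]]}}

```text
time: 0.77
ee_pos: [0.4348, -0.2649, 0.2784]
tool_rot: [0.0, 0.988, 0.154, 0.0]
contact_force: [0.7, -0.0, -0.2]
gripper_width: 0.0854
grasp_force: 0.0
```

{"api": "arm_command", "payload": {"linear": [[0, 0, 0], [0, 0, 0], [0, 0, 0]], "rotation": [[0, 0, 0], [0, 0, 0], [0, 0, 0]]}}

```text
time: 1.02
ee_pos: [0.4341, -0.2668, 0.278]
tool_rot: [0.0, 0.988, 0.155, -0.0]
contact_force: [-0.3, 0.8, 0.9]
gripper_width: 0.0854
grasp_force: 0.0
```

Run:
```python
from h import *
import cv2,pickle
st=[.4994,-.1053,.3098]
print(where(st)); c=viewer.get_calibration("wrist"); im=viewer.capture("wrist")
pickle.dump(c,open("w1.pkl","wb")); cv2.imwrite("pics/w1.png",im[:,:,::-1])
cv2.imwrite("pics/w1v.png",cv2.convertScaleAbs(cv2.resize(im[:,:,::-1],(800,500),interpolation=cv2.INTER_CUBIC),alpha=1.3))
```

```text
(array([-111.5, -133.9,  278. ]), 'z', array([-0.001, -0.   , -1.   ]), 'x', array([ 1.   ,  0.001, -0.001]), 'F', array([-0. ,  0.9,  0.9]), 'q', array([-0.69, -0.07,  1.83, -0.  ,  1.38,  0.57]), 'w', 85.4, 't', 1.02)
```

View pics/w1v.png

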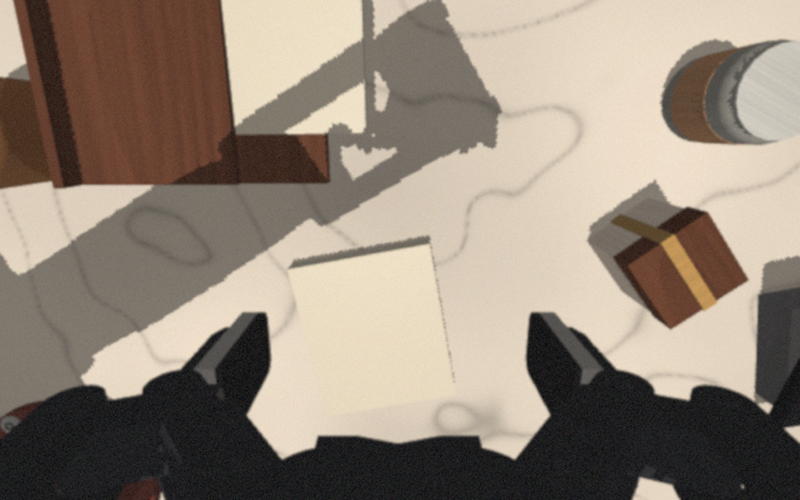

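The wrist view shows the tray on the ledge at about x 220-365, y 0-135, and a larger white decoy on the table at (370,325). I'll move over the tray for a better look.

{"api": "arm_command", "payload": {"linear": [[30, -20, 0], [60, -40, 0], [90, -60, 0], [120, -80, 0], [120, -80, 0], [120, -80, 0]], "rotation": [[0, 0, 0], [0, 0, 0], [0, 0, 0], [0, 0, 0], [0, 0, 0], [0, 0, 0]]}}

```text
time: 1.57
ee_pos: [0.5245, -0.1544, 0.2779]
tool_rot: [-0.0, 0.988, 0.155, -0.001]
contact_force: [-0.9, -0.2, -0.5]
gripper_width: 0.085
grasp_force: 0.0
```

Run:
```python
from h import *
import cv2,pickle
st=[.4994,-.1053,.3098]
print(where(st)); c=viewer.get_calibration("wrist"); im=viewer.capture("wrist")
pickle.dump(c,open("w2.pkl","wb")); cv2.imwrite("pics/w2.png",im[:,:,::-1])
cv2.imwrite("pics/w2v.png",cv2.convertScaleAbs(cv2.resize(im[:,:,::-1],(800,500),interpolation=cv2.INTER_CUBIC),alpha=1.3))
```

```text
(array([  8.9, -54.5, 277.9]), 'z', array([-0.001,  0.   , -1.   ]), 'x', array([ 1.   ,  0.001, -0.001]), 'F', array([-0.9,  0.1, -0.5]), 'q', array([-0.41,  0.01,  1.75, -0.  ,  1.38,  0.85]), 'w', 85.0, 't', 1.57)
```

View pics/w2v.png

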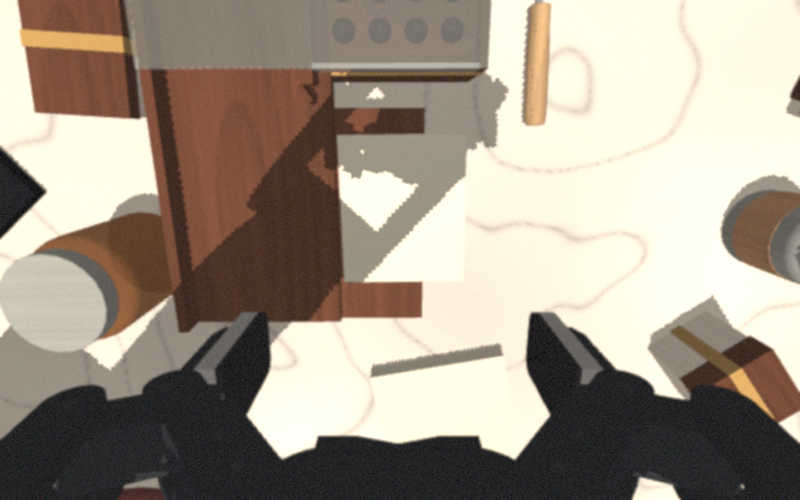

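Corner readings from this view (in the 800 px picture):
- **Ledge:** (422,317) and (424,108)
- **Deck/step near end:** (341,321)
- **Roof corner:** (487,68)
- **Tray:** (342,282), (464,283), (466,136) and (338,136)

```bash
cat > fit2.py <<'E'
from h import *
import pickle
c=pickle.load(open("w2.pkl","rb")); A=lambda u:np.array(u,float)/1.25-.1
u=A([(422,317),(424,108),(341,321),(487,68)])
P=np.array([(-90,-72,65),(90,-72,65),(-90,0,73),(115,-115,98)])/1e3
f=lambda p:(proj(c,S(p,P))-u).ravel()
r=least_squares(f,[.5,-.1,.31]);st=r.x;print("st",st.round(4),f(st).round(1))
L=lambda uv,z:np.array([(R.from_euler("z",-st[2]).apply(ray(c,x,z/1e3)-[st[0],st[1],0])*1e3) for x in A(uv)]).round(1)
print("tray",L([(342,282),(464,283),(466,136),(338,136)],79).tolist())
print("rail top near outer",L([(178,331)],93),"roof corner",L([(132,68)],98),"decoy",L([(372,370),(500,350)],14))
E
python3 fit2.py
```

```text
st [ 0.5018 -0.1074  0.3192] [-0.1  0.4 -0.5 -0.3 -0.2  0.7  0.7 -0.5]
tray [[-50.4, -3.5, 79.0], [-52.2, -106.6, 79.0], [68.3, -104.2, 79.0], [69.0, -5.5, 79.0]]
rail top near outer [[-87.8 133.6  93. ]] roof corner [[116.6 134.1  98. ]] decoy [[-174.   -22.1   14. ]
 [-151.3 -157.3   14. ]]
```

Everything agrees to within 1 px: the tray centre is at station (9,-55) and the station pose is (0.5018,-0.1074,0.319). Next I'll tilt the tool 45° and hook the overhanging edge between the half-open fingers.

```bash
sed -i '1i st=[.5018,-.1074,.3192]' h.py
python3 - <<'E'
from h import *
print(where(st)); print(go(st,(9,-126,119),np.pi/4))
E
```

```text
(array([  6. , -52.4, 277.9]), 'z', array([-0.001,  0.   , -1.   ]), 'x', array([ 1.   , -0.01 , -0.001]), 'F', array([ 0.4, -0. , -0.3]), 'q', array([-0.42,  0.01,  1.75, -0.  ,  1.38,  0.85]), 'w', 85.3, 't', 1.62)
(array([  4. ,  73.6, 158.9]), array([ 0.785, -0.003, -0.01 ]))
```

{"api": "arm_command", "payload": {"linear": [[0, 10, 15], [1, 20, 35], [2, 32, 60], [2, 42, 85], [3, 52, 110], [3, 62, 130], [4, 70, 148], [4, 74, 159]], "rotation": [[0.1, 0, 0], [0.2, 0, 0], [0.3, 0, 0], [0.4, 0, 0], [0.5, 0, 0], [0.6, 0, -0.01], [0.7, 0, -0.01], [0.785, -0.003, -0.01]], "claw": 60}}

```text
time: 2.28
ee_pos: [0.5486, -0.227, 0.1166]
tool_rot: [-0.38, 0.912, 0.144, -0.061]
contact_force: [1.0, 0.9, 0.1]
gripper_width: 0.0599
grasp_force: 0.0
```

{"api": "arm_command", "payload": {"linear": [[0, 0, 0], [0, 0, 0], [0, 0, 0]], "rotation": [[0, 0, 0], [0, 0, 0], [0, 0, 0]]}}

```text
time: 2.53
ee_pos: [0.5502, -0.2245, 0.1203]
tool_rot: [-0.377, 0.913, 0.147, -0.06]
contact_force: [-0.2, -0.4, 1.1]
gripper_width: 0.0601
grasp_force: 0.0
```

Run:
```python
from h import *
print(where(st)); print(go(st,(9,-126,119),np.pi/4)); print(go(st,(9,-69,62),np.pi/4))
```

```text
(array([   9.2, -126.4,  120.3]), 'z', array([ 0.002,  0.706, -0.708]), 'x', array([ 1.   , -0.001,  0.002]), 'F', array([-0.3, -0.3,  1.1]), 'q', array([-0.7 ,  0.67,  1.38,  0.39,  1.77,  0.49]), 'w', 60.1, 't', 2.53)
(array([-0.2,  0.6,  1.2]), array([ 0.002, -0.002,  0.   ]))
(array([-0.4,  0.5, 81.8]), array([ 0.002, -0.002,  0.   ]))
```

{"api": "arm_command", "payload": {"linear": [[0, 0, 15], [0, 0, 30], [0, 0, 45], [0, 0, 58], [0, 0, 70], [0, 0, 81], [0, 0, 81]], "rotation": [[0, 0, 0], [0, 0, 0], [0, 0, 0], [0, 0, 0], [0, 0, 0], [0, 0, 0], [0, 0, 0]]}}

```text
time: 3.12
ee_pos: [0.531, -0.1664, 0.0608]
tool_rot: [-0.379, 0.912, 0.148, -0.062]
contact_force: [-0.3, 0.4, -1.0]
gripper_width: 0.06
grasp_force: 0.0
```

Run:
```python
from h import *
import cv2
print(where(st))
a=viewer.capture("wrist"); b=viewer.capture("scene")[140:280,210:380]
a=cv2.resize(a,(400,250)); b=cv2.resize(b,(400,330))
v=np.zeros((330,800,3),np.uint8); v[:250,:400]=a; v[:,400:]=b
cv2.imwrite("pics/hook.png",cv2.convertScaleAbs(v[:,:,::-1],alpha=1.2))
```

```text
(array([  9.2, -65.2,  60.8]), 'z', array([-0.002,  0.709, -0.705]), 'x', array([ 1.   ,  0.002, -0.001]), 'F', array([-0.1,  0.5, -1. ]), 'q', array([-0.65,  0.67,  1.52,  0.41,  1.64,  0.48]), 'w', 60.0, 't', 3.12)
```

View pics/hook.png

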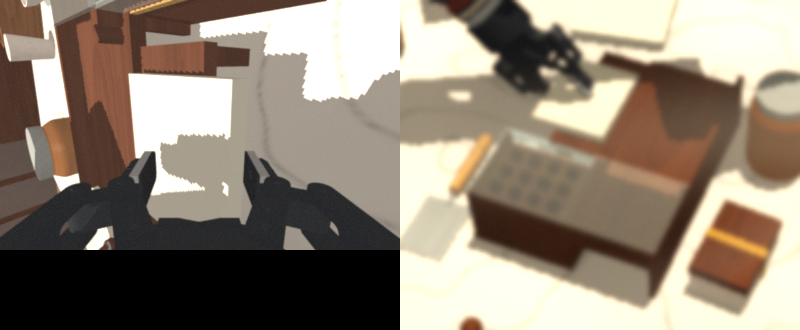

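The fingers straddle the tray edge with no contact. Next I'll lift it in an arc to 45°.

{"api": "arm_command", "payload": {"linear": [[0, -10, -1], [0, -20, -3], [0, -30, -6], [0, -40, -9], [0, -50, -13], [0, -60, -17], [0, -69, -20], [0, -77, -23]], "rotation": [[0, 0, 0], [0, 0, 0], [0, 0, 0], [0, 0, 0], [0, 0, 0], [0, 0, 0], [0, 0, 0], [0, 0, 0]]}}

```text
time: 3.88
ee_pos: [0.5204, -0.132, 0.1341]
tool_rot: [-0.378, 0.912, 0.148, -0.06]
contact_force: [-0.1, -0.3, -1.9]
gripper_width: 0.0596
grasp_force: 0.3
```

{"api": "arm_command", "payload": {"linear": [[0, 0, 0], [0, 0, 0], [0, 0, 0]], "rotation": [[0, 0, 0], [0, 0, 0], [0, 0, 0]]}}

```text
time: 4.13
ee_pos: [0.5204, -0.1326, 0.1326]
tool_rot: [-0.378, 0.912, 0.147, -0.061]
contact_force: [-0.9, -0.8, -0.4]
gripper_width: 0.06
grasp_force: 0.2
```

Run:
```python
from h import *
import cv2
print(where(st))
a=viewer.capture("wrist"); b=viewer.capture("scene")[140:280,210:380]
a=cv2.resize(a,(400,250)); b=cv2.resize(b,(400,330))
v=np.zeros((330,800,3),np.uint8); v[:250,:400]=a; v[:,400:]=b
cv2.imwrite("pics/lift.png",cv2.convertScaleAbs(v[:,:,::-1],alpha=1.2))
```

```text
(array([  9.8, -29.8, 132.6]), 'z', array([ 0.   ,  0.707, -0.707]), 'x', array([1.   , 0.001, 0.001]), 'F', array([-1.1, -0.5, -0.4]), 'q', array([-0.62,  0.52,  1.59,  0.43,  1.7 ,  0.53]), 'w', 60.0, 't', 4.13)
```

View pics/lift.png

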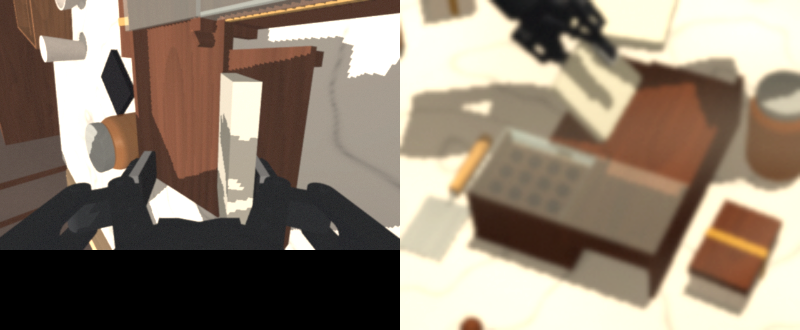

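The tray lies along the lower finger at about 45°. I'll close on it while shifting the tool to keep the lower pad in place.

{"api": "arm_command", "payload": {"linear": [[0, 4, 0], [0, 8, 0], [0, 12, 0], [0, 15, 0], [0, 15, 0]], "rotation": [[0, 0, 0], [0, 0, 0], [0, 0, 0], [0, 0, 0], [0, 0, 0]], "claw": 30}}

```text
time: 4.65
ee_pos: [0.5237, -0.1431, 0.1213]
tool_rot: [-0.378, 0.912, 0.147, -0.061]
contact_force: [0.9, 0.7, 0.1]
gripper_width: 0.03
grasp_force: 0.2
```

{"api": "arm_command", "payload": {"linear": [[0, 3, 0], [0, 6, 0], [0, 8, 0], [0, 8, 0], [0, 8, 0], [0, 8, 0]], "rotation": [[0, 0, 0], [0, 0, 0], [0, 0, 0], [0, 0, 0], [0, 0, 0], [0, 0, 0]], "claw": 0}}

```text
time: 5.15
ee_pos: [0.5257, -0.1478, 0.1173]
tool_rot: [-0.378, 0.912, 0.148, -0.06]
contact_force: [-0.7, 0.5, 5.3]
gripper_width: 0.0126
grasp_force: 60.9
```

Run:
```python
from h import *
import cv2
print(where(st))
a=viewer.capture("wrist"); b=viewer.capture("scene")[140:280,210:380]
a=cv2.resize(a,(400,250)); b=cv2.resize(b,(400,330))
v=np.zeros((330,800,3),np.uint8); v[:250,:400]=a; v[:,400:]=b
cv2.imwrite("pics/grip.png",cv2.convertScaleAbs(v[:,:,::-1],alpha=1.2))
```

```text
(array([ 10. , -45.9, 117.3]), 'z', array([ 0.   ,  0.708, -0.707]), 'x', array([1.   , 0.001, 0.001]), 'F', array([-0.5,  0.8,  5.3]), 'q', array([-0.64,  0.57,  1.56,  0.42,  1.69,  0.51]), 'w', 12.6, 't', 5.15)
```

The grip is firm: 12.6 mm opening, 61 N. I'll check the jar's position, then plan the flip.

Run:
```python
from h import *
c=viewer.get_calibration("top")
for n,u,z in(("jar",(100,525),.13),("giftbox near corner",(85,355),.05),("gb",(50,217),.05)):
    w=ray(c,np.array(u)/5+[279.6,134.6],z); print(n,w.round(3),(R.from_euler("z",-st[2]).apply(w-[st[0],st[1],0])*1e3).round())
# arc: keep low corner (a=67 ahead, 7 off) at y_c,z_c while tilting
a=67
s=env.state(); 
for th,yc,zc in((45,-3.5,65),(30,-4,70),(10,-3,85),(-10,-3,92),(-25,2,92),(-40,5,88),(-55,8,80)):
    t=np.radians(th); d=np.array([np.sin(t),-np.cos(t)]); e=np.array([np.cos(t),np.sin(t)])
    # lowest tray corner: inner corner (-e) for th>0 , (+e)for th<0
    k=-7 if th>0 else 7
    p=np.array([yc,zc])-a*d-k*e
    l,r=go(st,(10,p[0],p[1]),t); print(th,p.round(1),l.tolist(),r.tolist())
```

```text
jar [0.39  0.064 0.13 ] [-52. 198. 130.]
giftbox near corner [0.527 0.079 0.05 ] [ 82. 169.  50.]
gb [0.635 0.105 0.05 ] [193. 160.  50.]
45 [-45.9 117.3] [0.0, -0.1, -0.0] [-0.0, -0.0, 0.002]
30 [-31.4 131.5] [0.0, -20.4, 0.2] [-0.262, -0.001, 0.002]
10 [ -7.7 152.2] [0.1, -51.7, 2.3] [-0.611, -0.001, 0.002]
-10 [  1.7 159.2] [0.1, -63.4, 4.1] [-0.96, -0.001, 0.001]
-25 [ 24.  155.7] [0.1, -76.6, 22.3] [-1.222, -0.001, 0.001]
-40 [ 42.7 143.8] [0.1, -81.5, 43.9] [-1.484, -0.002, 0.001]
-55 [ 58.9 124.2] [0.1, -79.0, 69.3] [-1.746, -0.002, 0.001]
```

{"api": "arm_command", "payload": {"linear": [[0, -9, 0], [0, -18, 0], [0, -29, 1], [0, -40, 1], [0, -51, 2], [0, -55, 3], [0, -59, 4], [0, -63, 4]], "rotation": [[-0.12, 0, 0], [-0.24, 0, 0], [-0.36, 0, 0], [-0.48, 0, 0], [-0.6, 0, 0], [-0.72, 0, 0], [-0.84, 0, 0], [-0.96, 0, 0]]}}

```text
time: 5.92
ee_pos: [0.5113, -0.1031, 0.159]
tool_rot: [0.09, 0.983, 0.159, 0.017]
contact_force: [-0.5, 0.1, -2.8]
gripper_width: 0.0127
grasp_force: 61.9
```

Run:
```python
from h import *
print(where(st))
for th,y,z in((-25,24,155.7),(-40,42.7,143.8),(-55,59,124)): print([x.tolist() for x in go(st,(10,y,z),np.radians(th))])
```

```text
(array([ 10.3,   1.1, 159. ]), 'z', array([ 0.005, -0.182, -0.983]), 'x', array([1.   , 0.002, 0.005]), 'F', array([-0.5,  0.2, -2.8]), 'q', array([-0.25,  0.02,  1.98, -0.18,  1.04,  1.09]), 'w', 12.7, 't', 5.92)
[[-0.3, -23.2, -0.9], [-0.254, -0.005, 0.0]]
[[-0.3, -43.7, 7.4], [-0.515, -0.005, -0.0]]
[[-0.4, -63.3, 23.9], [-0.777, -0.005, -0.001]]
```

{"api": "arm_command", "payload": {"linear": [[0, -12, 0], [0, -23, 0], [0, -34, 3], [0, -44, 7], [0, -52, 13], [0, -58, 18], [0, -63, 24], [0, -63, 24]], "rotation": [[-0.12, 0, 0], [-0.24, 0, 0], [-0.36, 0, 0], [-0.48, 0, 0], [-0.59, 0, 0], [-0.69, 0, 0], [-0.777, 0, 0], [-0.777, 0, 0]]}}

```text
time: 6.58
ee_pos: [0.4878, -0.0442, 0.1181]
tool_rot: [0.449, 0.879, 0.145, 0.068]
contact_force: [-1.2, -0.2, -2.2]
gripper_width: 0.0126
grasp_force: 63.5
```

Run:
```python
from h import *
print(where(st))
```

```text
(array([  6.6,  64.4, 118.1]), 'z', array([-0.004, -0.81 , -0.587]), 'x', array([ 1.   ,  0.002, -0.01 ]), 'F', array([-1.2,  0.2, -2.2]), 'q', array([ 0.28,  0.22,  2.14, -1.12,  1.12,  2.23]), 'w', 12.6, 't', 6.58)
```

The tray is 36° off the deck with its low edge at about y=14, z=73, and joint 4 is close to its limit. I'll release it here and back the fingers out.

{"api": "arm_command", "payload": {"linear": [[0, 0, 0], [0, 0, 0], [0, 0, 0], [0, 0, 0]], "rotation": [[0.03, 0, 0], [0.03, 0, 0], [0.03, 0, 0], [0.03, 0, 0]], "claw": 36}}

```text
time: 6.92
ee_pos: [0.4934, -0.0469, 0.1259]
tool_rot: [0.438, 0.885, 0.141, 0.071]
contact_force: [0.4, 0.1, -0.2]
gripper_width: 0.0357
grasp_force: 0.3
```

{"api": "arm_command", "payload": {"linear": [[0, 0, -12], [0, 0, -24], [0, 0, -36], [0, 0, -50]], "rotation": [[0.02, 0, 0], [0.04, 0, 0], [0.06, 0, 0], [0.08, 0, 0]]}}

```text
time: 7.25
ee_pos: [0.4801, -0.0091, 0.1561]
tool_rot: [0.402, 0.902, 0.144, 0.064]
contact_force: [-0.1, 0.5, -0.0]
gripper_width: 0.0359
grasp_force: 0.0
```

Run:
```python
from h import *
import cv2
print(where(st))
im=viewer.capture("top")[135:255,280:400]; cv2.imwrite("pics/t1.png",im[:,:,::-1])
g=im.astype(int); m=((g.min(2)>150)).astype(np.uint8)
a=cv2.resize(im,(400,400),interpolation=cv2.INTER_CUBIC); b=cv2.resize(viewer.capture("scene")[120:270,210:360],(400,400),interpolation=cv2.INTER_CUBIC)
cv2.imwrite("pics/rel.png",cv2.convertScaleAbs(np.hstack([a,b])[:,:,::-1],alpha=1.3))
```

```text
(array([ 10.3, 100.1, 156.1]), 'z', array([-0.001, -0.744, -0.669]), 'x', array([ 1.   , -0.002,  0.   ]), 'F', array([ 0.1,  0.5, -0. ]), 'q', array([ 0.31,  0.1 ,  2.12, -0.95,  1.15,  2.08]), 'w', 35.9, 't', 7.25)
```

View pics/rel.png

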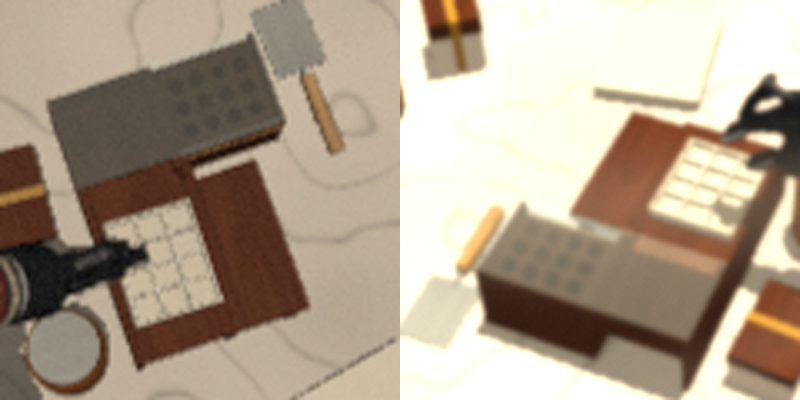

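The tray lies flat on the deck with its compartments up. In the left panel its corners are (103,222), (188,198), (222,303) and (137,327).

Run:
```python
from h import *
c=viewer.get_calibration("top")
loc=lambda w:(R.from_euler("z",-st[2]).apply(w-[st[0],st[1],0])*1e3).round(1)
for u in((103,222),(188,198),(222,303),(137,327)): print(loc(ray(c,np.array(u)/3.3333+[279.6,134.6],.087)))
print("ledge corner check",loc(ray(c,np.array((309,308))/3.3333+[279.6,134.6],.065)))
print(go(st,(10,60,200),0)); print(go(st,(10,-20,140),0))
```

```text
[ 73.5 114.8  87. ]
[67.7 16.5 87. ]
[-55.4  21.2  87. ]
[-49.4 118.   87. ]
ledge corner check [-90.7 -70.2  65. ]
(array([-2.2, 58.2,  2.1]), array([ 0.84 , -0.005, -0.003]))
(array([ -2.5,  66.9, 101.7]), array([ 0.84 , -0.005, -0.003]))
```

Run:
```python
from h import *
print(go(st,(10,40,170),-.4)); print(go(st,(10,-25,135),0))
```

```text
(array([-2.3, 49.2, 37. ]), array([ 0.44 , -0.005, -0.004]))
(array([ -2.5,  66.5, 108.7]), array([ 0.84 , -0.005, -0.003]))
```

{"api": "arm_command", "payload": {"linear": [[0, 12, 9], [0, 24, 18], [0, 36, 27], [-1, 49, 37], [-1, 54, 55], [-2, 59, 75], [-2, 64, 95], [-2, 66, 108]], "rotation": [[0.11, 0, 0], [0.22, 0, 0], [0.33, 0, 0], [0.44, 0, 0], [0.55, 0, 0], [0.66, 0, 0], [0.77, 0, 0], [0.84, 0, 0]], "claw": 0}}

```text
time: 8.02
ee_pos: [0.5177, -0.1319, 0.1327]
tool_rot: [-0.001, 0.988, 0.156, 0.001]
contact_force: [0.8, -0.2, -0.3]
gripper_width: 0.0001
grasp_force: 0.0
```

{"api": "arm_command", "payload": {"linear": [[0, 0, 0], [0, 0, 0], [0, 0, 0]], "rotation": [[0, 0, 0], [0, 0, 0], [0, 0, 0]]}}

```text
time: 8.27
ee_pos: [0.516, -0.1278, 0.1314]
tool_rot: [-0.0, 0.987, 0.158, -0.001]
contact_force: [-0.4, -0.8, -0.1]
gripper_width: 0.0001
grasp_force: 0.0
```

Run:
```python
from h import *
print(where(st),go(st,(10,-22,79),0))
```

```text
(array([  7. , -23.8, 131.4]), 'z', array([-0.002,  0.001, -1.   ]), 'x', array([ 1.   , -0.002, -0.002]), 'F', array([-0.7, -0.6, -0.1]), 'q', array([-0.37,  0.13,  1.91, -0.  ,  1.1 ,  0.88]), 'w', 0.1, 't', 8.27) (array([ 3.1, -1.8, 52.4]), array([-0.001,  0.002, -0.002]))
```

{"api": "arm_command", "payload": {"linear": [[4, 0, 18], [8, 0, 36], [12, -2, 52], [12, -10, 52], [12, -18, 52], [12, -26, 52]], "rotation": [[0, 0, 0], [0, 0, 0], [0, 0, 0], [0, 0, 0], [0, 0, 0], [0, 0, 0]]}}

```text
time: 8.77
ee_pos: [0.5198, -0.0975, 0.0808]
tool_rot: [-0.0, 0.987, 0.159, -0.0]
contact_force: [-0.7, -0.5, 0.4]
gripper_width: 0.0003
grasp_force: 0.0
```

{"api": "arm_command", "payload": {"linear": [[0, -2, 0], [0, -4, 0], [0, -6, 0], [0, -6, 0]], "rotation": [[0, 0, 0], [0, 0, 0], [0, 0, 0], [0, 0, 0]]}}

```text
time: 9.1
ee_pos: [0.5186, -0.0933, 0.0809]
tool_rot: [-0.0, 0.987, 0.158, 0.0]
contact_force: [-1.2, -0.6, 0.2]
gripper_width: 0.0
grasp_force: 0.0
```

{"api": "arm_command", "payload": {"linear": [[0, -1, 0], [0, -2, 0], [0, -2, 0]], "rotation": [[0, 0, 0], [0, 0, 0], [0, 0, 0]]}}

```text
time: 9.35
ee_pos: [0.5181, -0.0919, 0.0806]
tool_rot: [-0.0, 0.987, 0.158, 0.0]
contact_force: [-0.1, 0.5, 1.3]
gripper_width: 0.0003
grasp_force: 0.8
```

Run:
```python
from h import *
print(where(st))
```

```text
(array([20.3,  9.6, 80.6]), 'z', array([ 0.,  0., -1.]), 'x', array([ 1.   , -0.002,  0.   ]), 'F', array([0.1, 0.5, 1.3]), 'q', array([-0.31,  0.19,  1.95,  0.  ,  0.99,  0.94]), 'w', 0.3, 't', 9.35)
```

{"api": "arm_command", "payload": {"linear": [[0, -1, 0], [0, -2, 0], [0, -3, 0], [0, -4, 0], [0, -4, 0]], "rotation": [[0, 0, 0], [0, 0, 0], [0, 0, 0], [0, 0, 0], [0, 0, 0]]}}

```text
time: 9.77
ee_pos: [0.5169, -0.088, 0.0805]
tool_rot: [-0.0, 0.987, 0.158, 0.0]
contact_force: [0.6, -1.9, 3.1]
gripper_width: 0.0001
grasp_force: 1.4
```

{"api": "arm_command", "payload": {"linear": [[0, -1, 0], [0, -2, 0], [0, -3, 0], [0, -3, 0]], "rotation": [[0, 0, 0], [0, 0, 0], [0, 0, 0], [0, 0, 0]]}}

```text
time: 10.1
ee_pos: [0.5159, -0.085, 0.0805]
tool_rot: [-0.0, 0.987, 0.158, 0.0]
contact_force: [0.9, -2.8, 2.1]
gripper_width: -0.0001
grasp_force: 2.1
```

Run:
```python
from h import *
print(where(st))
im=viewer.capture("top")[135:255,280:400]
import cv2; cv2.imwrite("pics/t2.png",im[:,:,::-1])
c=viewer.get_calibration("top")
loc=lambda u:(R.from_euler("z",-st[2]).apply(ray(c,u,.087)-[st[0],st[1],0])*1e3)
m=((im.min(2)>105)&(im.max(2).astype(int)-im.min(2)<60)).astype(np.uint8)
n,l,s,ce=cv2.connectedComponentsWithStats(m)
for i in range(1,n):
    if s[i,4]>150:
        ys,xs=np.nonzero(l==i); print(s[i],loc(ce[i]+[280,135]).round(1),[loc(p+[280,135])[:2].round(1).tolist() for p in cv2.boxPoints(cv2.minAreaRect(np.c_[xs,ys].astype(np.float32)))])
```

```text
(array([20.4, 16.9, 80.5]), 'z', array([ 0.,  0., -1.]), 'x', array([ 1.   , -0.001,  0.   ]), 'F', array([-0. , -2.9,  2.1]), 'q', array([-0.3 ,  0.19,  1.96,  0.  ,  0.99,  0.95]), 'w', -0.1, 't', 10.1)
[   0    0   84  120 2960] [180.5 104.4  87. ] [[356.6, 140.5], [249.8, -158.9], [-172.6, -0.4], [-73.3, 282.7]]
[  68    0   52  120 3945] [ -10.1 -133.8   87. ] [[269.1, -105.0], [203.8, -288.1], [-215.4, -122.5], [-154.7, 50.7]]
```

{"api": "arm_command", "payload": {"linear": [[0, -1, 0], [0, -2, 0], [0, -2, 0]], "rotation": [[0, 0, 0], [0, 0, 0], [0, 0, 0]]}}

```text
time: 10.4
ee_pos: [0.516, -0.0842, 0.0806]
tool_rot: [0.001, 0.987, 0.158, 0.001]
contact_force: [2.3, -4.9, 2.2]
gripper_width: -0.0002
grasp_force: 3.9
```

{"api": "arm_command", "payload": {"linear": [[0, -1, 0], [0, -2, 0], [0, -2, 0]], "rotation": [[0, 0, 0], [0, 0, 0], [0, 0, 0]]}}

```text
time: 10.65
ee_pos: [0.516, -0.084, 0.0807]
tool_rot: [0.003, 0.987, 0.159, 0.001]
contact_force: [3.7, -10.4, -0.8]
gripper_width: 0.0002
grasp_force: 6.0
```

The force rises with no further motion, so the tray is against the rail. I'll back off and go around behind it.

{"api": "arm_command", "payload": {"linear": [[0, 6, 0], [0, 10, 0], [0, 12, -25], [0, 12, -50], [-35, -5, -50], [-70, -35, -50], [-105, -55, -50], [-108, -55, -50]], "rotation": [[0, 0, 0], [0, 0, 0], [0, 0, 0], [0, 0, 0], [0, 0, 0], [0, 0, 0], [0, 0, 0], [0, 0, 0]]}}

```text
time: 11.32
ee_pos: [0.383, -0.0578, 0.1247]
tool_rot: [-0.005, 0.987, 0.159, -0.008]
contact_force: [-0.2, 1.5, -1.6]
gripper_width: 0.0002
grasp_force: 0.0
```

{"api": "arm_command", "payload": {"linear": [[0, 0, 0], [0, 0, 0]], "rotation": [[0, 0, 0], [0, 0, 0]]}}

```text
time: 11.48
ee_pos: [0.3935, -0.0619, 0.1295]
tool_rot: [-0.001, 0.987, 0.158, -0.001]
contact_force: [0.2, -0.5, 0.8]
gripper_width: 0.0
grasp_force: 0.0
```

Run:
```python
from h import *
print(where(st),go(st,(-86,74,80),0))
```

```text
(array([-88.5,  77.2, 129.5]), 'z', array([-0.001,  0.003, -1.   ]), 'x', array([ 1.   , -0.002, -0.001]), 'F', array([ 0.1, -0.5,  0.8]), 'q', array([-0.33, -0.17,  2.21,  0.  ,  1.1 ,  0.92]), 'w', 0.0, 't', 11.48) (array([ 2.6,  3.3, 49.5]), array([-0.003,  0.001, -0.002]))
```

{"api": "arm_command", "payload": {"linear": [[0, 2, 20], [0, 3, 40], [1, 3, 49], [3, 3, 49], [12, 3, 49], [21, 3, 49], [30, 3, 49], [39, 3, 49]], "rotation": [[0, 0, 0], [0, 0, 0], [0, 0, 0], [0, 0, 0], [0, 0, 0], [0, 0, 0], [0, 0, 0], [0, 0, 0]]}}

```text
time: 12.15
ee_pos: [0.4344, -0.0531, 0.0822]
tool_rot: [-0.0, 0.987, 0.158, 0.0]
contact_force: [-1.1, -0.8, 0.8]
gripper_width: -0.0002
grasp_force: 0.6
```

{"api": "arm_command", "payload": {"linear": [[9, 0, 0], [18, 0, 0], [27, 0, 0], [36, 0, 0], [45, 0, 0], [54, 0, 0], [63, 0, 0], [72, 0, 0]], "rotation": [[0, 0, 0], [0, 0, 0], [0, 0, 0], [0, 0, 0], [0, 0, 0], [0, 0, 0], [0, 0, 0], [0, 0, 0]]}}

```text
time: 12.82
ee_pos: [0.5016, -0.0304, 0.0812]
tool_rot: [-0.001, 0.987, 0.158, -0.0]
contact_force: [-2.1, 0.3, 0.9]
gripper_width: -0.0001
grasp_force: 0.6
```

Run:
```python
from h import *
print(where(st))
im=viewer.capture("top")[135:255,280:400]
import cv2; cv2.imwrite("pics/t3.png",im[:,:,::-1])
```

```text
(array([23.9, 73.1, 81.2]), 'z', array([-0.001,  0.001, -1.   ]), 'x', array([ 1.   , -0.001, -0.001]), 'F', array([-1.9,  0.9,  0.9]), 'q', array([-0.2 ,  0.15,  2.01,  0.  ,  0.99,  1.05]), 'w', -0.1, 't', 12.82)
```

Force stays low, about 2 N, and the tray has already entered the bay. I'll keep pushing, more slowly near the end.

{"api": "arm_command", "payload": {"linear": [[7, 0, 0], [14, 0, 0], [21, 0, 0], [28, 0, 0], [35, 0, 0], [42, 0, 0], [49, 0, 0], [54, 0, 0]], "rotation": [[0, 0, 0], [0, 0, 0], [0, 0, 0], [0, 0, 0], [0, 0, 0], [0, 0, 0], [0, 0, 0], [0, 0, 0]]}}

```text
time: 13.53
ee_pos: [0.553, -0.0136, 0.0812]
tool_rot: [-0.0, 0.987, 0.158, -0.0]
contact_force: [-0.4, -0.5, -0.4]
gripper_width: -0.0001
grasp_force: 0.3
```

{"api": "arm_command", "payload": {"linear": [[1, 0, 0], [2, 0, 0], [3, 0, 0], [4, 0, 0], [5, 0, 0], [5, 0, 0]], "rotation": [[0, 0, 0], [0, 0, 0], [0, 0, 0], [0, 0, 0], [0, 0, 0], [0, 0, 0]]}}

```text
time: 14.03
ee_pos: [0.5569, -0.0123, 0.0812]
tool_rot: [-0.001, 0.987, 0.158, -0.0]
contact_force: [-0.4, -0.4, 0.0]
gripper_width: 0.0002
grasp_force: 0.2
```

Run:
```python
from h import *
print(where(st))
```

```text
(array([82.2, 73. , 81.2]), 'z', array([-0.   ,  0.001, -1.   ]), 'x', array([ 1.   , -0.002, -0.   ]), 'F', array([-0.5, -0.2,  0. ]), 'q', array([-0.15,  0.25,  1.88,  0.  ,  1.01,  1.1 ]), 'w', 0.2, 't', 14.03)
```

{"api": "arm_command", "payload": {"linear": [[1, 0, 0], [2, 0, 0], [3, 0, 0], [3, 0, 0]], "rotation": [[0, 0, 0], [0, 0, 0], [0, 0, 0], [0, 0, 0]]}}

```text
time: 14.37
ee_pos: [0.5588, -0.0116, 0.0811]
tool_rot: [-0.0, 0.987, 0.158, -0.002]
contact_force: [-5.4, -1.5, 3.1]
gripper_width: 0.0001
grasp_force: 2.3
```

{"api": "arm_command", "payload": {"linear": [[1, 0, 0], [2, 0, 0], [3, 0, 0], [3, 0, 0]], "rotation": [[0, 0, 0], [0, 0, 0], [0, 0, 0], [0, 0, 0]]}}

```text
time: 14.7
ee_pos: [0.5589, -0.0115, 0.0809]
tool_rot: [-0.0, 0.987, 0.159, -0.005]
contact_force: [-10.5, -5.1, 9.3]
gripper_width: 0.0002
grasp_force: 6.0
```

Run:
```python
from h import *
print(where(st))
```

```text
(array([84.3, 73.2, 80.9]), 'z', array([-0.01 ,  0.002, -1.   ]), 'x', array([ 1.  , -0.  , -0.01]), 'F', array([-11.6,  -1.5,   9.3]), 'q', array([-0.14,  0.26,  1.87, -0.  ,  1.02,  1.11]), 'w', 0.2, 't', 14.7)
```

It stalled at x=84.3, which puts the rear end at 95 as expected, so the tray is on the back stop. I'll back away and check.

{"api": "arm_command", "payload": {"linear": [[-4, 0, 0], [-10, 0, 0], [-25, 0, 0], [-40, 0, -20], [-60, 0, -50], [-80, 40, -85], [-100, 75, -120], [-120, 110, -150]], "rotation": [[0, 0, 0], [0, 0, 0], [0, 0, 0], [0, 0, 0], [0, 0, 0], [0, 0, 0], [0, 0, 0], [0, 0, 0]]}}

```text
time: 15.37
ee_pos: [0.4887, -0.1257, 0.211]
tool_rot: [-0.0, 0.987, 0.159, 0.001]
contact_force: [2.8, -1.0, -0.1]
gripper_width: -0.0001
grasp_force: 0.0
```

{"api": "arm_command", "payload": {"linear": [[0, 40, 0], [0, 75, 0], [0, 110, 0], [0, 110, 0], [0, 110, 0]], "rotation": [[0, 0, 0], [0, 0, 0], [0, 0, 0], [0, 0, 0], [0, 0, 0]]}}

```text
time: 15.78
ee_pos: [0.5235, -0.2314, 0.2093]
tool_rot: [-0.0, 0.988, 0.157, 0.001]
contact_force: [-0.2, -0.3, 0.3]
gripper_width: -0.0001
grasp_force: 0.0
```

Run:
```python
from h import *
import cv2
print(where(st))
a=viewer.capture("top")[130:260,270:400]; b=viewer.capture("scene")[140:270,230:360]
cv2.imwrite("pics/end.png",cv2.convertScaleAbs(np.hstack([cv2.resize(x,(400,400),interpolation=cv2.INTER_CUBIC) for x in(a,b)])[:,:,::-1],alpha=1.3))
```

```text
(array([ -18.3, -124.5,  209.3]), 'z', array([ 0.001,  0.   , -1.   ]), 'x', array([ 1.   , -0.004,  0.001]), 'F', array([-0.3, -0.2,  0.3]), 'q', array([-0.54,  0.13,  1.76,  0.  ,  1.25,  0.72]), 'w', -0.1, 't', 15.78)
```

View pics/end.png

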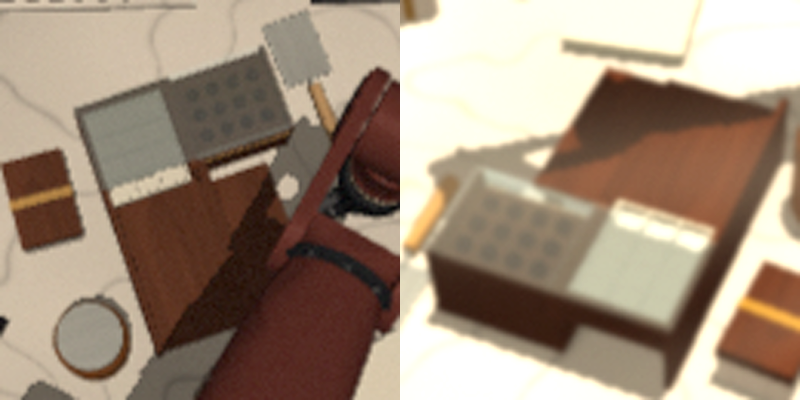

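The tray sits in the bay under the glass with its compartments up. Its rear strip shows evenly at about (110-190, 170-205) in the left panel. The jar, boxes and spatula visible in the view haven't moved, so I'm handing in.

```bash
python3 -c "
from workcell import hand_in; print(hand_in())"
```

```text
the job is handed in; nothing more can be done
None
```

The white praline tray was tipped compartments-up onto the deck, slid into the empty bay until it stopped against the back stop, and handed in after about 16 s; nothing else in view appeared to have moved, and no verdict was returned.

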